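# Turn the inspection torch end for end through a spring clip

### The arm

A 6-joint arm with a two-finger parallel gripper is mounted at the origin on the work surface. World frame = base frame: x ahead of the robot, y to its left, z up, the work surface at z = 0. Lengths are in m, angles in rad, forces in N, time in s.
With the tool pointing down it reaches from about 0.375 to 0.9 m from the base axis. Payload 3.1 kg.
Tool frame: the origin (TCP) lies between the finger pads; the fingertips stand 22 mm ahead of it and the grasp point (between the pads) lies 3 mm ahead of it; z points along the fingers, y is the line along which they close (so a half turn about z gives the same grasp; the last joint's range is limited). The gripper opens to 87 mm and grips with 3 to 60 N. Pads are 19 mm wide; open, the fingers measure 117 mm over their backs; the gripper's body (75 mm by 190 mm) begins 51 mm behind the grasp point.
Start: joints at [-1.339, 0.527, 1.433, -0, 1.181, -0.178], TCP at [0.249, -0.573, 0.245] pointing down, gripper open.
Joint ranges: [-3.08, 3.08], [-0.75, 2.2], [0.22, 2.44], [-1.43, 4.57], [0, 2.65], [-2.85, 2.85]. Speed limits (rad/s): [2.79, 2.79, 3.14, 3.14, 3.14, 3.14].

### API

Orientations are given as a unit quaternion [x, y, z, w].
In Python, from rig import get_obs, camera, get_calibration, hand_in, cut_out gives the robot as it stands.
- The arm moves only by the shell command python3 -m inch 'ROWS' [OPENING] [FORCE]. ROWS is JSON, one flat list of numbers, 6 for each row, row after row: the shift along the tool's x, y, z scaled (see below), then the turn, a rotation vector about the tool's x, y, z scaled (see below). A call has 1 to 20 rows; each row is the pose to reach, as a shift and turn from the pose commanded when the call began, along the tool's axes at that moment; what a row does not reach only later rows make up. The controller multiplies each number of a shift by 0.08 m and each number of a turn by 90 degrees. A row lasts 1/12 s, in which the tool goes at most 41.7 mm and 7.16 degrees, less where a joint would pass 70% of its speed; a pose out of reach is approached as far as the arm can. A call with a number of a shift or a turn outside -1 to 1 is refused whole. A call with a gripper value outside its range is refused whole. OPENING is the finger opening in mm, from 0 to 87, set as the call begins (- or left out, the last holds). The fingers move at their own pace and stop on an object; FORCE is the grip in N (left out, the last holds). Time passes only in rows, so rows that repeat a pose let the fingers close. It gives the time, the measured TCP pose, the force, the opening and the grip force at its end, in the units of the state.
- get_obs(): the state, without advancing time (a new reading comes with each control period).
- camera(name): name is "scene" or "top" or "wrist"; returns the picture (420x560x3 uint8, red, green, blue); there is no depth.
- get_calibration(name): a dict with "vertical_fov" (degrees; the focal length in pixels is half the picture's height over the tangent of half this angle, whatever the lens; pixels are square), "cx", "cy" (the principal point, pixels), "T" (4x4, takes a point from camera to world coordinates). Camera axes: x right, y down, z forward; pixel columns grow to the right and rows downward; lengths in m; the calibration is good to about 2 mm. A picture is of the moment at which its call begins: read the wrist's pose just before it. get_calibration takes no time and is no camera call; for the wrist camera it gives the pose at the moment of the call.
- hand_in(): hands the job in; it is judged then, once.
Trained networks look in the newest picture that a camera, given by its name, has taken for a name from the list of things; names that differ only in an ending like _2 or _b are one class to them, and where a whole thing is asked for, a point or a joint stands for the part that bears it (a point fixed in the world has none). Each returns a list of dicts, best first, with "conf" (0 to 1); they miss things now and then, are a little off and sometimes report something else, mostly with a low value. They report only what shows in the picture. A call takes as long as a camera call. They do not tell look-alikes from the thing itself.
- cut_out(camera, thing): "region" (420x560 bool, what is visible of it) and "bbox" ([left, top, right, bottom] in pixels, round what is visible of it).
The state is a dict: "time": time; "q": joint angles; "joint_velocities": joint speeds; "joint_torque": joint torques, N m; "position": TCP position; "tool_rot": TCP orientation; "ft_force": force on the tool from outside, world axes, zero at the start; "moment": the same for the moment, N m; "grip_width": finger opening in m; "grip_force": force on a finger pad.
Only numpy, scipy, OpenCV 4.12 (cv2) and the standard library are available. Lean on these libraries where they do the work, as an engineer would, in place of code of your own. Each camera call takes 0.05 s, during which the arm holds its last target. There are 200 camera calls.

### The job

The pocket torch with the orange head needs its beam checked. Pick it out of its grey rest by the orange head, press its middle down into the steel spring clip and let go; then take it by its black handle on the other side of the clip, pull it up out of the clip and lay it in the white beam checker with the orange head lying in the V and the lens facing the green window. Leave the blue-headed torch and the camera lens where they are.

Things in the scene. Friction and masses are not known exactly. Their poses are not given: they have to be found in the camera images.
- torch_orange_mid (a point): Centre (mid-length, on the axis) of the torch to move: level round bar 180 mm long, 22 mm thick, 50 to 100 g, balanced at its centre. x axis: handle to lens. Black, with orange head (x +30 to +90 mm). It starts in one of two grey V rests, axis 40 mm above the table; the rest (66 mm wide, 62 high) encloses x -106 to +18 mm. Only the head end beyond is free to grip, best at x = +50 mm; only table beneath.
- torch_orange_lens (a point): Centre of the orange torch's flat lens end, 90 mm from its centre along its +x axis (the torch's x axis again).
- clip_seat (a point): Torch axis when fully down in the clip, mid-clip, 45 mm above the table. Torch lies along the clip's x (either way). Fixed steel leaves 20 mm long on both sides; lips 9 mm above the seat, 16 mm apart, spring open; flared guides to 24 mm above it, 48 mm wide. Base 50 x 80 x 6 mm. Push straight down or pull straight up: 5 to 12 N. Torch ends overhang freely: grip 50 mm from the middle.
- checker_seat (a point): Where the torch's centre comes to lie in the fixed white beam checker, 40 mm above the table. x axis points to its green window. V trough, sides at 50 degrees, 53 mm wide at its top edges (54 mm high), from x = -18 to the window plate at +102 mm (62 mm high; meter box behind, 75 mm high). Head half lies in the V, 12 mm short of the window; handle overhangs the open end. No finger room in the V.
- torch_blue_mid (a point): Centre of the blue-headed torch, not to be moved: otherwise like the orange one, in the other grey rest, 40 mm above the table, x axis from handle to lens.
- camera_lens: Black camera lens standing upright, not to be moved: 76 mm across, 130 mm tall; origin at the centre of its underside.
There are look-alikes about, which are no part of the job. Leave any turquoise look-alike of the part that bears torch_orange_mid alone.

How it is judged:
By the outcome, as a careful person would: the job done as asked, in the order asked, and still so for the second after the job is handed in, with the robot touching nothing.
It also fails if it takes over 61 s, if anything falls off the work surface, if the arm or the gripper's body presses on something with over 40 N, if the wrist force passes 120 N, or if a joint passes its speed limit or range.

## Working session

There is one attempt and no reset: what is moved stays moved. The work goes in short steps, Python scripts to look and compute and a shell command to move; the robot and the scene stay as the last step left them, time stands still between calls to the robot, and variables do not carry over. Pictures are saved under pics/ and viewed, at most 10 in all, crops included, and the job is handed in when it is done.

```bash
ls; mkdir -p pics; python3 - <<'E'
from rig import *
import cv2,numpy as np
for n in ["top","scene"]:
    im=camera(n); cv2.imwrite(f"pics/{n}0.png",im[:,:,::-1])
    c=get_calibration(n); print(n,c["vertical_fov"],c["cx"],c["cy"],np.round(c["T"],3).tolist())
    for t in ["torch_orange_mid","torch_blue_mid","camera_lens","clip_seat","checker_seat"]:
        try: print(t,[(round(d["conf"],2),np.round(d["bbox"]).tolist()) for d in cut_out(n,t)])
        except Exception as e: print(t,e)
o=get_obs();print(o)
E
```

```text
pics
top 55.34823167483743 274.48452363983205 212.51023198878858 [[-0.022, -0.993, 0.115, 0.462], [-1.0, 0.019, -0.021, 0.078], [0.019, -0.116, -0.993, 1.139], [0.0, 0.0, 0.0, 1.0]]
torch_orange_mid [(0.96, [71.0, 185.0, 87.0, 249.0]), (0.78, [178.0, 215.0, 187.0, 284.0])]
torch_blue_mid [(0.89, [234.0, 205.0, 247.0, 269.0])]
camera_lens [(0.91, [442.0, 183.0, 490.0, 217.0])]
clip_seat [(0.94, [372.0, 208.0, 405.0, 232.0]), (0.51, [441.0, 183.0, 487.0, 215.0])]
checker_seat [(0.94, [275.0, 182.0, 309.0, 244.0])]
scene 57.56528930648452 276.59108739280657 208.47990984531782 [[-0.582, 0.613, -0.534, 1.208], [0.813, 0.447, -0.373, 0.516], [0.01, -0.652, -0.759, 0.968], [0.0, 0.0, 0.0, 1.0]]
torch_orange_mid [(0.96, [420.0, 285.0, 443.0, 349.0]), (0.56, [340.0, 216.0, 371.0, 257.0])]
torch_blue_mid [(0.78, [290.0, 197.0, 322.0, 242.0])]
camera_lens [(0.59, [136.0, 130.0, 164.0, 171.0])]
clip_seat [(0.86, [190.0, 162.0, 211.0, 183.0])]
checker_seat [(0.71, [232.0, 184.0, 279.0, 236.0])]
{'time': 0.6, 'q': array([-1.33950241e+00,  5.27477845e-01,  1.43269097e+00,  1.04543770e-05,
        1.18140373e+00, -1.78479378e-01]), 'joint_velocities': array([ 0.00152358, -0.00135942, -0.00200641,  0.00046402,  0.00056594,
       -0.0006658 ]), 'joint_torque': array([-4.93225070e-04, -4.39741588e+01, -1.76890916e+01,  6.34553027e-02,
        5.07044443e-02, -2.09785946e-05]), 'position': array([ 0.24903816, -0.57322153,  0.2445649 ]), 'tool_rot': array([9.79084457e-01, 2.03454237e-01, 5.09966394e-06, 9.92212390e-06]), 'ft_force': array([0.70863414, 0.37611365, 0.32874555]), 'moment': array([0.03410484, 0.07502153, 0.00307988]), 'grip_force': 0.0, 'grip_width': 0.08678856101218275}
```

View pics/top0.png

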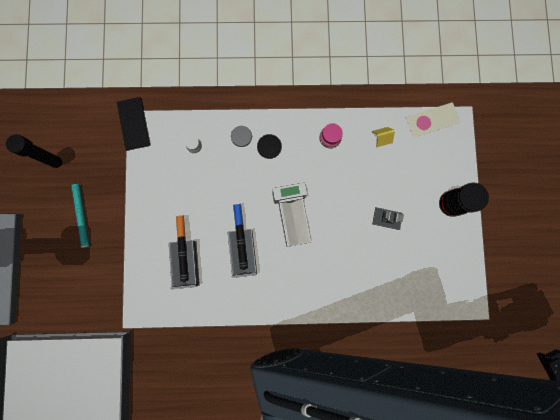

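```bash
python3 - <<'E'
import cv2
im=cv2.imread("pics/top0.png")[165:300,50:320]; cv2.imwrite("pics/crop0.png",cv2.resize(im,(800,400),interpolation=cv2.INTER_CUBIC))
E
```

```text
(no output)
```

View pics/crop0.png

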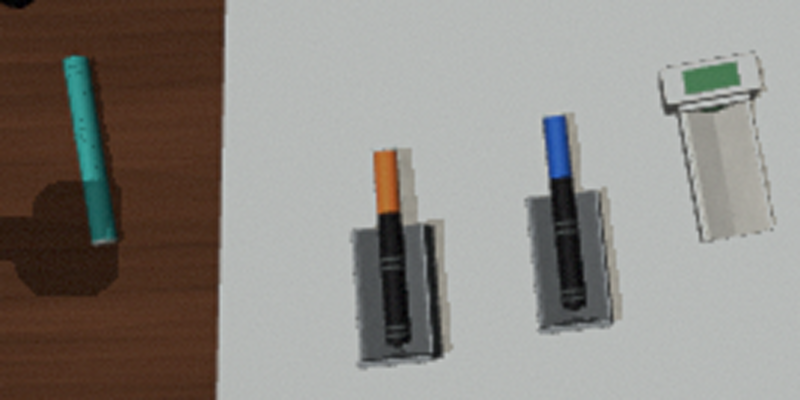

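View pics/scene0.png

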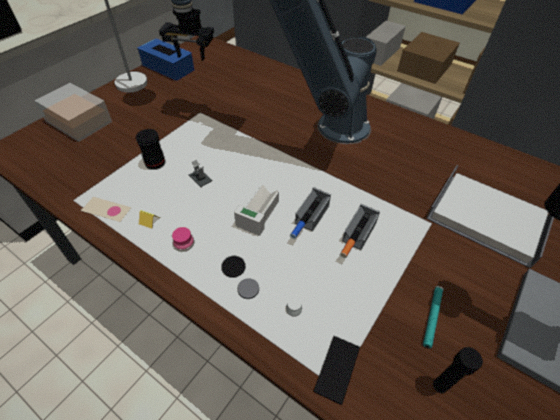

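The candidates in the top view are turquoise (80,215), orange-headed (182,248) and blue-headed (240,237). Only the one at (182,248) has an orange head on a black body in a grey rest, and the crop confirms it. The clip is at (389,219), the checker at (293,215) with its green window at the top, and the camera lens at (466,200).

```bash
cat > h.py <<'E'
from rig import *
import cv2,numpy as np
from scipy.spatial.transform import Rotation as R
def snap(n,f=None):
    c=get_calibration(n); im=camera(n)
    if f: cv2.imwrite(f"pics/{f}.png",im[:,:,::-1])
    return im,c
def ray(c,uv):
    uv=np.atleast_2d(uv).astype(float); f=210/np.tan(np.radians(c["vertical_fov"])/2)
    d=np.c_[(uv[:,0]-c["cx"])/f,(uv[:,1]-c["cy"])/f,np.ones(len(uv))]
    T=np.array(c["T"]); return T[:3,3],d@T[:3,:3].T
def plane(c,uv,z):
    o,d=ray(c,uv); return o+d*((z-o[2])/d[:,2])[:,None]
def pts(m): 
    v,u=np.nonzero(m); return np.c_[u,v]
def axis(P):
    m=P.mean(0); w,V=np.linalg.eigh(np.cov((P-m)[:,:2].T)); return m,V[:,-1]
def go(p,yaw):
    """tool y axis (closing line) at world angle yaw mod pi, pointing down -> inch numbers"""
    o=get_obs(); r=R.from_quat(o["tool_rot"]); 
    best=None
    for k in (0,1):
        y=np.array([np.cos(yaw+k*np.pi),np.sin(yaw+k*np.pi),0]); z=np.array([0,0,-1.])
        t=R.from_matrix(np.c_[np.cross(y,z),y,z]); rv=(r.inv()*t).as_rotvec()
        if best is None or np.linalg.norm(rv)<np.linalg.norm(best): best=rv
    print("shift",np.round(r.inv().apply(np.array(p)-o["position"])/.08,3),"turn",np.round(best/(np.pi/2),4),"t",o["time"],"q6",o["q"][5])
E
python3 - <<'E'
from h import *
im,c=snap("top")
hsv=cv2.cvtColor(im,cv2.COLOR_RGB2HSV)
org=(hsv[...,0]<18)&(hsv[...,1]>170)&(hsv[...,2]>130)
org[:,:160]=0;org[:,200:]=0;org[:205]=0;org[250:]=0
P=pts(org);print("orange px",len(P),P.min(0),P.max(0))
for t,z in [("torch_orange_mid",.045),("torch_blue_mid",.045),("clip_seat",.01),("checker_seat",.05),("camera_lens",.06)]:
    for d in cut_out("top",t)[:2]:
        Q=plane(c,pts(d["region"]),z); m,a=axis(Q)
        s=(Q-m)[:,:2]@a; b=d["bbox"]
        print(t,round(d["conf"],2),m.round(3),a.round(3),"ext",s.min().round(3),s.max().round(3))
Q=plane(c,P,.047);m,a=axis(Q);print("orange head",m.round(3),a.round(3),np.ptp((Q-m)[:,:2]@a))
o=get_obs();print(R.from_quat(o["tool_rot"]).as_matrix().round(3))
print(np.round(get_calibration("wrist")["T"],3))
E
```

```text
orange px 121 [177 216] [183 236]
torch_orange_mid 0.76 [0.596 0.585 0.045] [-0.981 -0.192] ext -0.086 0.092
torch_orange_mid 0.6 [0.498 0.308 0.045] [-0.997 -0.081] ext -0.09 0.09
torch_blue_mid 0.7 [0.588 0.005 0.045] [-0.992 -0.128] ext -0.079 0.087
torch_blue_mid 0.65 [0.527 0.15  0.045] [-0.996 -0.092] ext -0.091 0.091
clip_seat 0.64 [ 0.57  -0.269  0.01 ] [0.183 0.983] ext -0.045 0.043
checker_seat 0.61 [0.587 0.006 0.05 ] [-0.988 -0.158] ext -0.079 0.088
orange head [0.556 0.313 0.047] [-0.998 -0.067] 0.05404814524346314
[[ 0.917  0.398  0.   ]
 [ 0.398 -0.917 -0.   ]
 [-0.     0.    -1.   ]]
[[ 0.398 -0.882 -0.254  0.317]
 [-0.918 -0.382 -0.11  -0.542]
 [ 0.     0.277 -0.961  0.385]
 [ 0.     0.     0.     1.   ]]
```

```bash
for i in 1; do
python3 -m inch '[0.5,-0.2,0,0,0,0, 0.98,-0.4,0,0,0,0]' 87 >/dev/null
python3 -m inch '[0.5,-0.2,0,0,0,0, 0.98,-0.4,0,0,0,0]' >/dev/null
python3 -m inch '[0.5,-0.2,0,0,0,0, 0.98,-0.4,0,0,0,0]' >/dev/null
python3 -m inch '[0.5,-0.2,0,0,0,0, 0.98,-0.4,0,0,0,0]' >/dev/null
python3 -m inch '[0.5,-0.2,0,0,0,0.08, 0.98,-0.4,0,0,0,0.16, 0.98,-0.4,0,0,0,0.24, 0.98,-0.4,0,0,0,0.31, 0.98,-0.4,0,0,0,0.38, 0.98,-0.4,0,0,0,0.38, 0.98,-0.4,0,0,0,0.38]'
done
python3 - <<'E'
from h import *
im,c=snap("wrist","w_clip"); print(get_obs()["position"],get_obs()["time"],c["vertical_fov"])
for d in cut_out("wrist","clip_seat"):
    Q=plane(c,pts(d["region"]),.006);m,a=axis(Q);print(d["conf"],d["bbox"],m,a)
E
```

```text
time: 2.15
position: [0.5411, -0.2741, 0.2446]
tool_rot: [0.996, -0.092, -0.0, 0.0]
ft_force: [0.5, 0.2, -0.2]
grip_width: 0.0869
grip_force: 0.0
[ 0.54101904 -0.27425049  0.24454507] 2.2 61.77325224198425
0.56 [235.9, 128.9, 314.8, 184.3] [ 0.56856131 -0.26707328  0.006     ] [0.23006632 0.97317495]
```

View pics/w_clip.png

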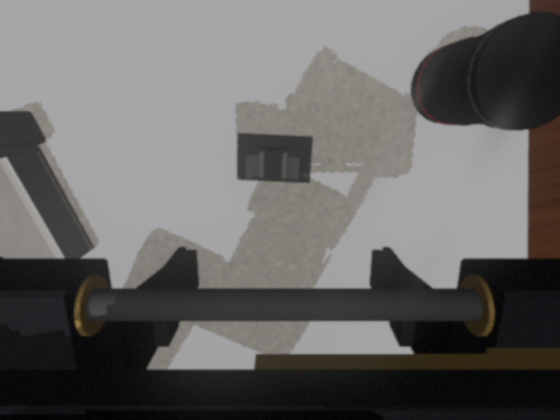

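```bash
cat >> h.py <<'E'
def clip(im,c):
    g=im[90:215,190:350].min(2); m=(g<95).astype(np.uint8)
    n,l,s,ce=cv2.connectedComponentsWithStats(m); k=1+np.argmax(s[1:,4])
    P=pts(l==k)+[190,90]; Q=plane(c,P,.006)
    r=cv2.minAreaRect((Q[:,:2]*1000).astype(np.float32)); return s[k],r
E
python3 - <<'E'
from h import *
im=cv2.imread("pics/w_clip.png")[:,:,::-1]; c=get_calibration("wrist")
print(clip(im,c))
print(plane(c,[(237,134),(312,137),(311,183),(237,180)],.006).round(4).tolist())
E
python3 -m inch '[-0.08,-0.45,0,0,0,0,-0.16,-0.9,0,0,0,0]' >/dev/null
python3 -m inch '[-0.08,-0.45,0,0,0,0,-0.16,-0.9,0,0,0,0]' >/dev/null
python3 -m inch '[-0.08,-0.45,0,0,0,0,-0.16,-0.9,0,0,0,0]' >/dev/null
python3 -m inch '[-0.08,-0.45,0,0,0,0,-0.16,-0.9,0,0,0,0,-0.16,-0.9,0,0,0,0,-0.16,-0.9,0,0,0,0]'
python3 - <<'E'
from h import *
im,c=snap("wrist","w_chk"); np.save("chk_T.npy",c["T"]); print(c["cx"],c["cy"])
for t in ["checker_seat","torch_blue_mid","torch_orange_mid"]:
  for d in cut_out("wrist",t):
    Q=plane(c,pts(d["region"]),.054);m,a=axis(Q);print(t,d["conf"],d["bbox"],m,a)
E
```

```text
(array([  48,   43,   75,   50, 3432], dtype=int32), ((567.5242309570312, -268.28094482421875), (78.55233001708984, 50.65416717529297), 76.78843688964844))
[[0.5999, -0.2345, 0.006], [0.5822, -0.3117, 0.006], [0.5336, -0.3026, 0.006], [0.5518, -0.2236, 0.006]]
time: 3.08
position: [0.5441, 0.0199, 0.2447]
tool_rot: [0.996, -0.091, 0.0, 0.0]
ft_force: [-0.3, 1.1, 0.6]
grip_width: 0.0869
grip_force: 0.0
283.8570710422278 211.44582067704073
checker_seat 0.73 [214.6, 43.3, 351.0, 239.1] [0.59171559 0.00721516 0.054     ] [-0.98704853 -0.16042191]
torch_blue_mid 0.58 [118.3, 143.1, 180.2, 262.4] [0.55967119 0.14970793 0.054     ] [-0.99700155 -0.07738159]
torch_orange_mid 0.61 [0.0, 199.0, 29.6, 259.6] [0.54760943 0.29887072 0.054     ] [-0.99167223  0.12878736]
```

View pics/w_chk.png

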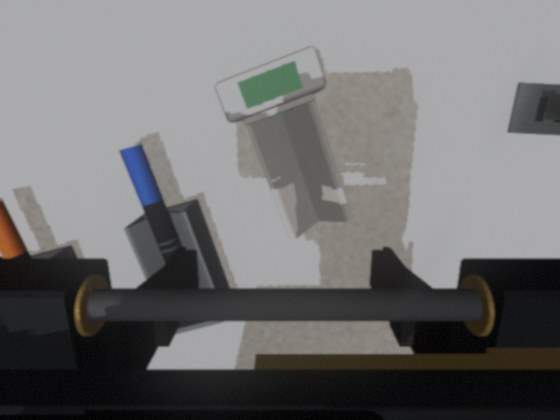

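```bash
python3 - <<'E'
import cv2
im=cv2.imread("pics/w_chk.png")[40:250,200:380]; cv2.imwrite("pics/crop_chk.png",cv2.convertScaleAbs(cv2.resize(im,None,fx=2.857,fy=2.857,interpolation=cv2.INTER_CUBIC),alpha=1.5,beta=-60))
E
```

```text
(no output)
```

View pics/crop_chk.png

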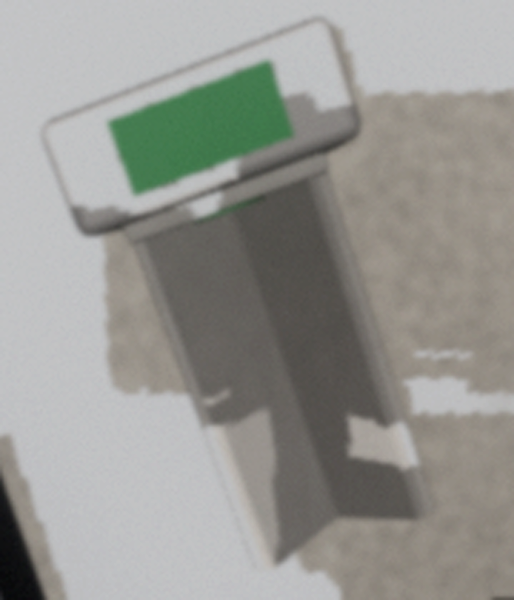

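```bash
cat > chk.py <<'E'
from h import *
c=get_calibration("wrist"); c["T"]=np.load("chk_T.npy")
f=lambda p,z: plane(c,np.array(p)/2.857+[200,40],z)[:,:2]
L=f([(142,240),(272,565)],.054);Rr=f([(310,178),(418,518)],.054);V=f([(232,205),(335,517)],.0224)
Lo=f([(128,232),(258,562)],.054);Ro=f([(327,170),(430,515)],.054)
G=f([(45,128),(320,18),(358,130),(95,235)],.075)
for n,e in [("L",L),("R",Rr),("V",V),("Lo",Lo),("Ro",Ro)]:
    d=e[0]-e[1]; print(n,e.round(4).tolist(),"ang",np.degrees(np.arctan2(d[1],d[0])).round(2),np.linalg.norm(d).round(4))
print("box",G.round(4).tolist(),"window side ang",np.degrees(np.arctan2(*(G[0]-G[1])[::-1]))-90,np.degrees(np.arctan2(*(G[3]-G[2])[::-1]))-90)
a=np.radians(9.3); 
for a in np.radians([8,9,10]):
    u=np.array([np.cos(a),np.sin(a)]);n=np.array([-u[1],u[0]])
    print(np.degrees(a),"lat L,R,V",(L@n).round(4),(Rr@n).round(4),(V@n).round(4),"lon end",(L[1]@u).round(4),(Rr[1]@u).round(4),(V[1]@u).round(4),"front",(G[2:]@u).round(4))
E
python3 chk.py
```

```text
L [[0.6114, 0.0399], [0.4949, 0.0182]] ang 10.57 0.1186
R [[0.6203, -0.0161], [0.5027, -0.0345]] ang 8.9 0.1191
V [[0.6167, 0.0098], [0.4978, -0.0076]] ang 8.34 0.1201
Lo [[0.6147, 0.0438], [0.4968, 0.0228]] ang 10.11 0.1197
Ro [[0.6217, -0.0217], [0.503, -0.0387]] ang 8.15 0.1199
box [[0.6479, 0.059], [0.6623, -0.0244], [0.6308, -0.0305], [0.6158, 0.0514]] window side ang 9.798680183001778 10.38082383724634
8.0 lat L,R,V [-0.0456 -0.0509] [-0.1022 -0.1041] [-0.0761 -0.0768] lon end 0.4926 0.493 0.4919 front [0.6204 0.617 ]
9.0 lat L,R,V [-0.0562 -0.0595] [-0.1129 -0.1127] [-0.0868 -0.0854] lon end 0.4916 0.4911 0.4905 front [0.6183 0.6162]
10.0 lat L,R,V [-0.0669 -0.068 ] [-0.1235 -0.1213] [-0.0974 -0.0939] lon end 0.4905 0.4891 0.4889 front [0.6159 0.6154]
```

The V edges and the box agree on a checker seat of (0.516,-0.005) with yaw 9.3°. The clip is at (0.5675,-0.268) with its axis at -13°. Next I look at the orange torch from near.

```bash

python3 -m inch '[-0.09,-0.42,0,0,0,0,-0.19,-0.84,0,0,0,0]' >/dev/null
python3 -m inch '[-0.09,-0.42,0,0,0,0,-0.19,-0.84,0,0,0,0]' >/dev/null
python3 -m inch '[-0.09,-0.42,0,0,0,0,-0.19,-0.84,0,0,0,0]' >/dev/null
python3 -m inch '[-0.09,-0.42,0,0,0,-0.08,-0.19,-0.84,0,0,0,-0.15,-0.19,-0.84,0,0,0,-0.17,-0.19,-0.84,0,0,0,-0.17]'
python3 - <<'E'
from h import *
im,c=snap("wrist","w_or"); np.save("or_T.npy",c["T"])
hsv=cv2.cvtColor(im,cv2.COLOR_RGB2HSV)
m=((hsv[...,0]<18)&(hsv[...,1]>150)&(hsv[...,2]>70)); m[255:]=0
n,l,s,ce=cv2.connectedComponentsWithStats(m.astype(np.uint8)); k=1+np.argmax(s[1:,4]); print(s[k])
Q=plane(c,pts(l==k),.045); r=cv2.minAreaRect((Q[:,:2]*1000).astype(np.float32)); print(r); print(axis(Q))
for d in cut_out("wrist","torch_orange_mid"):
    Q=plane(c,pts(d["region"]),.045);mm,a=axis(Q);print(d["conf"],d["bbox"],mm,a,((Q-mm)[:,:2]@a).min(),((Q-mm)[:,:2]@a).max())
E
```

```text
time: 4.12
position: [0.535, 0.2943, 0.2443]
tool_rot: [0.999, 0.041, 0.0, 0.0]
ft_force: [-1.2, -1.1, -0.2]
grip_width: 0.0869
grip_force: 0.0
[  0  23  41  18 279]
((656.7892456054688, 537.091796875), (12.924959182739258, 35.42887496948242), 2.5368356704711914)
(array([0.65711121, 0.53851841, 0.045     ]), array([-0.07895267,  0.99687837]))
0.95 [251.9, 135.9, 274.2, 291.2] [0.51023173 0.31231367 0.045     ] [-0.99707395 -0.07644306] -0.07476103563356883 0.085104303706036
0.62 [0.0, 102.3, 27.5, 194.7] [0.54196665 0.56169499 0.045     ] [-0.99990826 -0.01354551] -0.05286105626998977 0.0321012564173926
```

View pics/w_or.png

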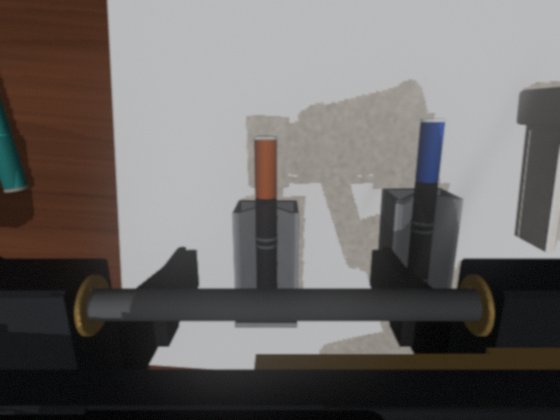

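```bash
python3 - <<'E'
from h import *
c=get_calibration("wrist"); im=cv2.imread("pics/w_or.png")[:,:,::-1].astype(int)
o=((im[...,0]>im[...,2]*1.7)&(im[...,0]>70)); o[:, :240]=0;o[:,290:]=0;o[:120]=0;o[215:]=0
P=pts(o); print(P.min(0),P.max(0))
A=plane(c,[(P[P[:,1]<P[:,1].min()+8][:,0].mean(),P[:,1].min()+.5),(P[P[:,1]>P[:,1].max()-8][:,0].mean(),P[:,1].max()+.5)],.050)
u=np.array([.997,.0764,0]);print(A,(A[0]-A[1])@u); Q=plane(c,P,.046);print(axis(Q))
mid=(A[0]-.09*u+A[1]-.03*u)/2; g=mid+.05*u; print("mid",mid,"grip",g)
go([g[0],g[1],.043],np.arctan2(u[1],u[0])+np.pi/2)
E
```

```text
[256 141] [275 199]
[[0.58014129 0.3144124  0.05      ]
 [0.52425696 0.31064517 0.05      ]] 0.0560044900244891
(array([0.55308984, 0.3129213 , 0.046     ]), array([-0.99771807, -0.06751776]))
mid [0.49237913 0.30794478 0.05      ] grip [0.54222913 0.31176478 0.05      ]
shift [ 0.109 -0.236  2.516] turn [0.0005 0.0003 0.0007] t 4.2167 q6 1.8108670114924474
```

```bash

python3 -m inch '[0.07,-0.12,0.5,0,0,0,0.14,-0.24,1,0,0,0,0.14,-0.24,1,0,0,0]' 60 >/dev/null
python3 -m inch '[0,0,0.5,0,0,0,0,0,0.9,0,0,0,0,0,0.9,0,0,0]'
python3 -m inch '[0,0,0.3,0,0,0,0,0,0.61,0,0,0,0,0,0.61,0,0,0,0,0,0.61,0,0,0]' 
python3 -m inch '[0,0,0,0,0,0,0,0,0,0,0,0,0,0,0,0,0,0,0,0,0,0,0,0,0,0,0,0,0,0,0,0,0,0,0,0]' 5 50
```

```text
time: 4.72
position: [0.5408, 0.3104, 0.0877]
tool_rot: [0.999, 0.038, -0.006, 0.002]
ft_force: [-0.7, -0.6, -0.2]
grip_width: 0.0617
grip_force: 0.0
time: 5.05
position: [0.5448, 0.3129, 0.0452]
tool_rot: [0.999, 0.039, -0.0, 0.0]
ft_force: [0.5, 0.4, 1.0]
grip_width: 0.0596
grip_force: 0.0
time: 5.55
position: [0.5444, 0.3139, 0.0443]
tool_rot: [0.999, 0.04, 0.0, -0.0]
ft_force: [0.1, -0.3, -0.5]
grip_width: 0.028
grip_force: 0.0
```

```bash

python3 -m inch '[0,0,0,0,0,0,0,0,0,0,0,0,0,0,0,0,0,0,0,0,0,0,0,0,0,0,0,0,0,0]'
python3 -m inch '[0,0,-0.2,0,0,0,0,0,-0.45,0,0,0,0,0,-0.7,0,0,0,0,0,-0.7,0,0,0,0,0,-0.7,0,0,0]'
python3 -m inch '[0,0,-0.3,0,0,0,0,0,-0.6,0,0,0,0,0,-0.6,0,0,0]'
python3 - <<'E'
from h import *
im,c=snap("wrist","w_held"); 
o=((im[...,0]>im[...,2]*1.7)&(im[...,0]>70)); o[:, :200]=0;o[:,340:]=0
P=pts(o);print(P.min(0),P.max(0))
for d in cut_out("wrist","torch_orange_mid"): print(d["conf"],d["bbox"])
go([.6162,-.2793,.14],np.radians(-13+90))
E
```

```text
time: 5.97
position: [0.5443, 0.3138, 0.0437]
tool_rot: [0.999, 0.04, -0.0, 0.0]
ft_force: [-0.8, -0.3, 1.4]
grip_width: 0.0206
grip_force: 50.0
time: 6.38
position: [0.5449, 0.3141, 0.1006]
tool_rot: [0.999, 0.04, 0.001, -0.0]
ft_force: [-1.0, 0.5, -0.9]
grip_width: 0.0209
grip_force: 50.0
time: 6.63
position: [0.5462, 0.3146, 0.1504]
tool_rot: [0.999, 0.04, 0.003, -0.001]
ft_force: [0.4, -0.1, 0.4]
grip_width: 0.0207
grip_force: 50.0
[218 206] [308 335]
0.91 [256.8, 190.1, 308.6, 356.5]
0.29 [472.1, 140.7, 531.0, 366.8]
shift [0.307 7.461 0.091] turn [1.000e-04 1.000e-04 1.953e-01] t 6.7333 q6 1.8362414515641354
```

View pics/w_held.png

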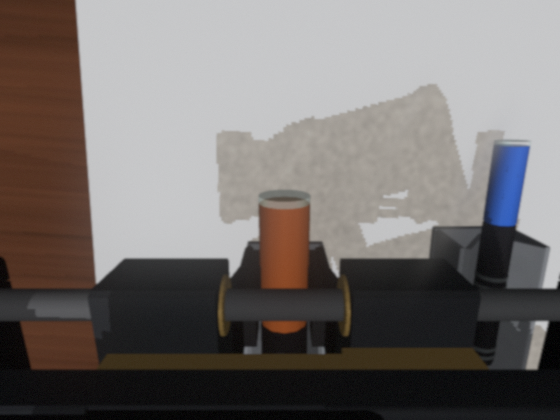

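```bash
python3 - <<'E'
from h import *
c=get_calibration("wrist"); o=get_obs(); r=R.from_quat(o["tool_rot"]); T=np.array(c["T"]); f=210/np.tan(np.radians(c["vertical_fov"])/2)
def proj(p):
    w=o["position"]+r.apply(p); q=T[:3,:3].T@(w-T[:3,3]); return (f*q[:2]/q[2]+[c["cx"],c["cy"]]).round(1)
print(r.apply([1,0,0]))
for dx in (.035,.040,.045):
  for pit in (-5,0,5):
    t=np.radians(pit); d=np.array([np.cos(t),0,np.sin(t)]); n=np.array([-np.sin(t),0,np.cos(t)])
    ctr=np.array([0,0,.003])+d*dx; print(dx,pit,"lens top",proj(ctr-n*.011),"bot",proj(ctr+n*.011),"boundary top",proj(np.array([0,0,.003])+d*(dx-.06)-n*.011))
E
```

```text
[ 9.96808607e-01  7.98282157e-02 -2.39820326e-04]
0.035 -5 lens top [286.6 220.7] bot [286.2 201.6] boundary top [286.4 344.7]
0.035 0 lens top [286.6 215.7] bot [286.2 201.7] boundary top [286.4 346.3]
0.035 5 lens top [286.5 211.5] bot [286.1 202.4] boundary top [286.4 347.4]
0.04 -5 lens top [286.7 208.5] bot [286.3 190.9] boundary top [286.4 335.7]
0.04 0 lens top [286.6 203.4] bot [286.2 190.9] boundary top [286.4 336.5]
0.04 5 lens top [286.5 199.2] bot [286.2 191.6] boundary top [286.4 336.9]
0.045 -5 lens top [286.7 196. ] bot [286.3 179.9] boundary top [286.4 326.5]
0.045 0 lens top [286.6 190.8] bot [286.2 179.9] boundary top [286.4 326.5]
0.045 5 lens top [286.5 186.7] bot [286.2 180.8] boundary top [286.4 326.2]
```

```bash

python3 -m inch '[0.02,0.47,0,0,0,0,0.04,0.93,0,0,0,0]' >/dev/null
python3 -m inch '[0.02,0.47,0,0,0,0,0.04,0.93,0,0,0,0]' >/dev/null
python3 -m inch '[0.02,0.47,0,0,0,0,0.04,0.93,0,0,0,0]' >/dev/null
python3 -m inch '[0.02,0.47,0,0,0,0,0.04,0.93,0,0,0,0]' 
python3 -m inch '[0.02,0.47,0,0,0,0,0.04,0.93,0,0,0,0]' >/dev/null
python3 -m inch '[0.02,0.47,0,0,0,0,0.04,0.93,0,0,0,0]' >/dev/null
python3 -m inch '[0.02,0.47,0,0,0,0,0.04,0.93,0,0,0,0]' >/dev/null
python3 -m inch '[0.02,0.47,0,0,0,0.06,0.04,0.93,0,0,0,0.12,0.04,0.93,0,0,0,0.195,0.04,0.93,0,0,0,0.195,0.04,0.93,0,0,0,0.195]' 
python3 - <<'E'
from h import *
im,c=snap("wrist","w_overclip"); go([.6152,-.279,.10],np.radians(-13+90))
for d in cut_out("top","camera_lens")[:1]: print(plane(get_calibration("top"),pts(d["region"]),.065).mean(0))
E
```

```text
time: 7.4
position: [0.5791, 0.0165, 0.1454]
tool_rot: [0.999, 0.04, -0.002, -0.0]
ft_force: [0.8, 0.4, -0.2]
grip_width: 0.021
grip_force: 50.0
time: 8.32
position: [0.6156, -0.2766, 0.1451]
tool_rot: [0.994, -0.112, -0.002, -0.001]
ft_force: [-0.2, -0.1, -1.1]
grip_width: 0.0204
grip_force: 50.0
shift [0.003 0.041 0.57 ] turn [-0.0014  0.0029  0.0023] t 8.3667 q6 1.2072962663410094
```

View pics/w_overclip.png

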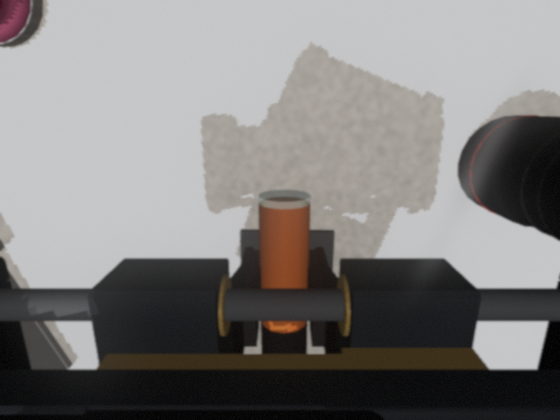

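```bash
python3 - <<'E'
from h import *
im,c=snap("wrist")
print(plane(c,[(460,165),(490,115),(498,205)],.02).round(3).tolist(),plane(c,[(460,165)],.1))
ct=get_calibration("top"); print(plane(ct,[(466,199),(476,197)],0.13).round(3).tolist(), plane(ct,[(455,200)],0.0))
o=get_obs(); r=R.from_quat(o["tool_rot"]); print(o["position"]+r.apply([[.0375,.095,-.05],[-.0375,.095,-.05]]))
E
```

```text
[[0.62, -0.413, 0.02], [0.652, -0.437, 0.02], [0.582, -0.439, 0.02]] [[ 0.64100908 -0.37621822  0.1       ]]
[[0.605, -0.436, 0.13], [0.609, -0.463, 0.13]] [[ 0.62063454 -0.47017161  0.        ]]
[[ 0.63231127 -0.37653223  0.19640539]
 [ 0.55916821 -0.35994756  0.1966063 ]]
```

```bash

python3 -m inch '[0,0.04,0.3,0,0,0,0,0.04,0.6,0,0,0,0,0.04,0.8,0,0,0,0,0.04,0.88,0,0,0,0,0.04,0.88,0,0,0,0,0.04,0.88,0,0,0]' - 60
python3 -m inch '[0,0,0.06,0,0,0,0,0,0.12,0,0,0,0,0,0.18,0,0,0]' 
python3 -m inch '[0,0,0.06,0,0,0,0,0,0.12,0,0,0,0,0,0.16,0,0,0,0,0,0.18,0,0,0]'
```

```text
time: 8.97
position: [0.6169, -0.2798, 0.0776]
tool_rot: [0.994, -0.112, 0.0, 0.0]
ft_force: [0.9, -0.6, -0.2]
grip_width: 0.0209
grip_force: 60.0
time: 9.22
position: [0.6179, -0.2809, 0.0645]
tool_rot: [0.994, -0.113, 0.002, 0.0]
ft_force: [1.4, 2.8, 5.0]
grip_width: 0.0202
grip_force: 60.0
time: 9.55
position: [0.6165, -0.2803, 0.048]
tool_rot: [0.994, -0.113, -0.0, -0.0]
ft_force: [0.2, 1.4, 5.0]
grip_width: 0.0205
grip_force: 60.1
```

```bash
cat > pit.py <<'E'
from h import *
def st(im):
    s=im[150:360,276:294].astype(int).mean(1); o=(s[:,0]>s[:,2]*1.7)&(s[:,0]>60); i=np.nonzero(o)[0]+150
    row=im[250].astype(int); cc=np.nonzero((row[:,0]>row[:,2]*1.7)&(row[:,0]>70))[0]; cc=cc[(cc>230)&(cc<340)]
    return i.min(),i.max(),cc.min(),cc.max(), s[190-150-6:206-150,1].round().tolist()
for f in ["w_held","w_overclip"]: print(st(cv2.imread(f"pics/{f}.png")[:,:,::-1]))
im,c=snap("wrist","w_pressed"); print(st(im))
im,c=snap("scene","s_pressed")
for d in cut_out("scene","torch_orange_mid"): print(d["conf"],d["bbox"])
E
python3 pit.py
```

```text
(np.int64(209), np.int64(359), np.int64(260), np.int64(308), [155.0, 155.0, 155.0, 155.0, 151.0, 140.0, 125.0, 117.0, 116.0, 115.0, 115.0, 112.0, 103.0, 88.0, 78.0, 77.0, 84.0, 104.0, 124.0, 132.0, 134.0, 134.0])
(np.int64(209), np.int64(357), np.int64(260), np.int64(308), [156.0, 157.0, 158.0, 158.0, 154.0, 143.0, 126.0, 117.0, 115.0, 115.0, 115.0, 112.0, 102.0, 86.0, 76.0, 75.0, 82.0, 101.0, 122.0, 131.0, 132.0, 132.0])
(np.int64(208), np.int64(359), np.int64(260), np.int64(308), [160.0, 160.0, 159.0, 157.0, 153.0, 143.0, 127.0, 117.0, 116.0, 115.0, 115.0, 112.0, 104.0, 88.0, 79.0, 84.0, 103.0, 125.0, 134.0, 135.0, 135.0, 135.0])
0.91 [422.3, 287.5, 443.8, 349.2]
0.73 [175.6, 157.3, 220.6, 185.9]
```

```bash

python3 -m inch '[0,0,0.015,0,0,0,0,0,0.03,0,0,0,0,0,0.03,0,0,0]'
python3 pit.py | sed -n 3p
python3 -m inch '[0,0,-0.03,0,0,0,0,0,-0.03,0,0,0]'
```

```text
time: 9.95
position: [0.6167, -0.2804, 0.0472]
tool_rot: [0.994, -0.113, 0.0, -0.0]
ft_force: [-0.5, 3.0, 7.7]
grip_width: 0.0208
grip_force: 60.1
(np.int64(207), np.int64(359), np.int64(260), np.int64(308), [161.0, 160.0, 159.0, 158.0, 156.0, 146.0, 129.0, 117.0, 114.0, 114.0, 114.0, 112.0, 104.0, 90.0, 86.0, 104.0, 125.0, 133.0, 135.0, 135.0, 134.0, 133.0])
time: 10.27
position: [0.6166, -0.2805, 0.0488]
tool_rot: [0.994, -0.113, 0.0, -0.0]
ft_force: [1.1, 2.1, 1.8]
grip_width: 0.0204
grip_force: 60.0
```

```bash

python3 -m inch '[0,0,0,0,0,0,0,0,0,0,0,0,0,0,0,0,0,0,0,0,0,0,0,0,0,0,0,0,0,0]' 60
python3 -m inch '[0,0,-0.3,0,0,0,0,0,-0.8,0,0,0,0,0,-1,0,0,0]'
python3 -m inch '[-0.5,0,-0.1,0,0,0,-1,0,-0.3,0,0,0,-1,0,-0.5,0,0,0,-1,0,-0.5,0,0,0]'
python3 - <<'E'
from h import *
im,c=snap("wrist","w_rel"); np.save("rel_T.npy",c["T"])
for d in cut_out("wrist","torch_orange_mid"):
    Q=plane(c,pts(d["region"]),.05);m,a=axis(Q);print(d["conf"],d["bbox"],m,a)
o=((im[...,0]>im[...,2]*1.7)&(im[...,0]>70)); n,l,s,ce=cv2.connectedComponentsWithStats(o.astype(np.uint8))
for i in range(1,n):
    if s[i,4]>100: Q=plane(c,pts(l==i),.052);print(s[i],axis(Q),cv2.minAreaRect((Q[:,:2]*1000).astype(np.float32)))
go([.5188,-.2568,.048],np.radians(77))
E
```

```text
time: 10.68
position: [0.6164, -0.2808, 0.0482]
tool_rot: [0.994, -0.113, -0.0, 0.0]
ft_force: [-0.3, -0.4, 1.1]
grip_width: 0.0459
grip_force: 0.0
time: 10.93
position: [0.6182, -0.2818, 0.1322]
tool_rot: [0.994, -0.113, 0.002, 0.001]
ft_force: [1.2, 0.1, 0.9]
grip_width: 0.0588
grip_force: 0.0
time: 11.27
position: [0.5368, -0.2621, 0.1708]
tool_rot: [0.994, -0.113, 0.0, 0.0]
ft_force: [0.2, 0.0, 1.3]
grip_width: 0.06
grip_force: 0.0
0.96 [269.3, 34.2, 300.5, 282.7] [ 0.57704316 -0.26991606  0.05      ] [-0.97260771  0.23245267]
[ 270   41   29   88 2444] (array([ 0.62643253, -0.28227255,  0.052     ]), array([-0.97286022,  0.23139359])) ((625.4862060546875, -282.1139221191406), (19.46834945678711, 57.17582321166992), 76.3155746459961)
[133 283  10  53 278] (array([ 0.48088808, -0.12250898,  0.052     ]), array([-0.93856838,  0.34509331])) ((481.93096923828125, -123.136474609375), (7.315999984741211, 49.31535339355469), 71.5832748413086)
[426 286  10  50 261] (array([ 0.42455558, -0.36174733,  0.052     ]), array([-0.99385006,  0.11073418])) ((425.08404541015625, -361.58978271484375), (7.302009582519531, 46.63544464111328), 82.22169494628906)
shift [-0.274 -0.025  1.517] turn [ 0.0009 -0.002   0.0001] t 11.3667 q6 1.1571918462816757
```

View pics/w_rel.png

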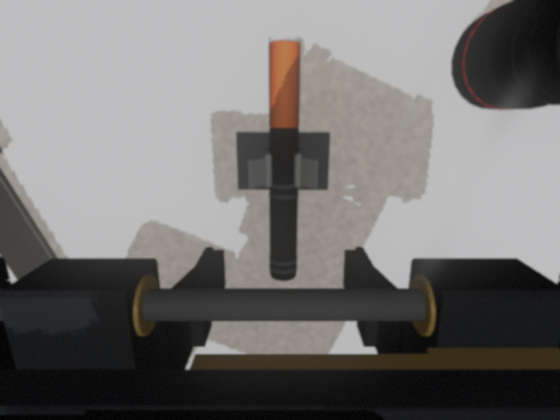

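The torch is seated straight in the clip, with its middle at about (0.568,-0.268): head at px (285,85), clip base at (283,160), handle end at (284,275). Next I grip the handle.

```bash

python3 -m inch '[-0.26,-0.025,0.3,0,0,0,-0.26,-0.025,0.7,0,0,0,-0.26,-0.025,0.9,0,0,0]' >/dev/null
python3 -m inch '[0,0,0.3,0,0,0,0,0,0.5,0,0,0,0,0,0.62,0,0,0,0,0,0.62,0,0,0]' 
python3 -m inch '[0,0,0,0,0,0,0,0,0,0,0,0,0,0,0,0,0,0,0,0,0,0,0,0,0,0,0,0,0,0,0,0,0,0,0,0,0,0,0,0,0,0,0,0,0,0,0,0]' 5 60
python3 - <<'E'
from h import *
go([.5200,-.257,.048],np.radians(76.6))
E
```

```text
time: 11.95
position: [0.5183, -0.2555, 0.0439]
tool_rot: [0.994, -0.113, -0.002, -0.001]
ft_force: [-0.1, 0.2, -0.4]
grip_width: 0.0603
grip_force: 0.0
time: 12.62
position: [0.5189, -0.2562, 0.0473]
tool_rot: [0.994, -0.113, 0.0, 0.0]
ft_force: [0.0, -0.4, 0.8]
grip_width: 0.0205
grip_force: 59.9
shift [ 0.015  0.007 -0.009] turn [ 0.0002 -0.0004  0.0047] t 12.6167 q6 1.1457200847718951
```

Next I pull it straight up in small steps.

```bash

python3 -m inch '[0,0,-0.06,0,0,0,0,0,-0.12,0,0,0,0,0,-0.18,0,0,0,0,0,-0.24,0,0,0]'
python3 -m inch '[0,0,-0.1,0,0,0,0,0,-0.2,0,0,0,0,0,-0.3,0,0,0]'
python3 -m inch '[0,0,-0.3,0,0,0,0,0,-0.6,0,0,0,0,0,-0.75,0,0,0,0,0,-0.75,0,0,0]'
python3 - <<'E'
from h import *
im,c=snap("wrist","w_h2"); o=get_obs(); r=R.from_quat(o["tool_rot"]); T=np.array(c["T"]); f=210/np.tan(np.radians(c["vertical_fov"])/2)
def proj(p):
    q=T[:3,:3].T@(o["position"]+r.apply(p)-T[:3,3]); return (f*q[:2]/q[2]+[c["cx"],c["cy"]]).round(1)
m=((im[...,0]>im[...,2]*1.7)&(im[...,0]>70)); n,l,s,ce=cv2.connectedComponentsWithStats(m.astype(np.uint8)); k=max((i for i in range(1,n) if s[i,1]<250),key=lambda i:s[i,4]); P=pts(l==k)
print("head",s[k],[ (v,np.ptp(P[P[:,1]==v,0])+1,P[P[:,1]==v,0].mean()) for v in (s[k,1]+5,s[k,1]+s[k,3]-5)])
for dx in (.08,.085):
  for pit in (-10,-5,0,5,10):
    t=np.radians(pit); d=np.array([np.cos(t),0,np.sin(t)]); nn=np.array([-np.sin(t),0,np.cos(t)]); b=np.array([0,0,.003])-nn*.011
    Y=np.array([0,.011,0]); bb=b+nn*.011; print(dx,pit,"boundary",proj(b+d*dx),"lens",proj(b+d*(dx+.06)),"w",(proj(bb+d*dx+Y)-proj(bb+d*dx-Y))[0],(proj(bb+d*(dx+.06)+Y)-proj(bb+d*(dx+.06)-Y))[0])
E
```

```text
time: 12.95
position: [0.5188, -0.256, 0.0667]
tool_rot: [0.994, -0.113, -0.0, -0.0]
ft_force: [-0.3, -0.4, 0.2]
grip_width: 0.0205
grip_force: 59.9
time: 13.2
position: [0.5191, -0.2562, 0.0915]
tool_rot: [0.994, -0.113, 0.001, 0.0]
ft_force: [-0.1, -0.3, -0.3]
grip_width: 0.0206
grip_force: 59.9
time: 13.53
position: [0.5208, -0.2574, 0.1542]
tool_rot: [0.994, -0.113, 0.003, 0.002]
ft_force: [-0.1, 0.2, 0.1]
grip_width: 0.0208
grip_force: 59.9
head [ 259    0   58   93 5185] [(np.int32(5), np.int64(58), np.float64(287.5)), (np.int32(88), np.int64(54), np.float64(286.5))]
0.08 -10 boundary [284.7 106. ] lens [ 284.8 -138. ] w 61.69999999999999 78.1
0.08 -5 boundary [284.6 100.7] lens [ 284.6 -120.2] w 58.79999999999998 70.20000000000002
0.08 0 boundary [284.5  97.6] lens [ 284.5 -101.6] w 55.89999999999998 63.50000000000003
0.08 5 boundary [284.5  96.5] lens [284.4 -82.6] w 53.30000000000001 57.79999999999998
0.08 10 boundary [284.4  97.1] lens [284.3 -63.7] w 50.900000000000034 53.0
0.085 -10 boundary [284.7  90. ] lens [ 284.8 -165. ] w 62.900000000000006 79.90000000000003
0.085 -5 boundary [284.6  85.3] lens [ 284.6 -143. ] w 59.60000000000002 71.30000000000001
0.085 0 boundary [284.5  83. ] lens [ 284.5 -120.9] w 56.5 64.19999999999999
0.085 5 boundary [284.5  82.7] lens [284.4 -99. ] w 53.69999999999999 58.29999999999998
0.085 10 boundary [284.4  84.3] lens [284.3 -77.7] w 51.0 53.19999999999999
```

```bash
python3 - <<'E'
from h import *
go([.4652,-.0123,.13],np.radians(99.5))
E
```

```text
shift [-1.352 -2.825  0.269] turn [ 0.0018 -0.0025 -0.2496] t 13.5833 q6 1.1457009835680603
```

```bash

python3 -m inch '[-0.22,-0.47,0,0,0,0,-0.45,-0.94,0,0,0,0]' >/dev/null
python3 -m inch '[-0.22,-0.47,0,0,0,0,-0.45,-0.94,0,0,0,0]' >/dev/null
python3 -m inch '[-0.22,-0.47,0,0,0,-0.06,-0.45,-0.94,0,0,0,-0.13,-0.45,-0.94,0,0,0,-0.2,-0.45,-0.94,0,0,0,-0.25,-0.45,-0.94,0,0,0,-0.25,-0.45,-0.94,0,0,0,-0.25]'
python3 - <<'E'
from h import *
go([.4652,-.0123,.08],np.radians(99.5))
snap("scene","s_over")
im,c=snap("wrist","w_over2")
E
```

```text
time: 14.42
position: [0.4639, -0.012, 0.1496]
tool_rot: [0.997, 0.082, -0.001, -0.0]
ft_force: [0.6, -1.2, -0.9]
grip_width: 0.0202
grip_force: 59.9
shift [0.017 0.007 0.87 ] turn [-0.0003  0.0007 -0.0008] t 14.4167 q6 1.1387140125069282
```

```bash

python3 -m inch '[0.017,0.007,0.3,0,0,0,0.017,0.007,0.6,0,0,0,0.017,0.007,0.8,0,0,0,0.017,0.007,0.87,0,0,0]' >/dev/null
python3 -m inch '[0,0,0.12,0,0,0,0,0,0.24,0,0,0,0,0,0.34,0,0,0,0,0,0.34,0,0,0,0,0,0.34,0,0,0]'
python3 -m inch '[0,0,0.03,0,0,0,0,0,0.06,0,0,0,0,0,0.08,0,0,0,0,0,0.08,0,0,0]'
```

```text
time: 15.27
position: [0.4656, -0.0126, 0.0532]
tool_rot: [0.997, 0.083, -0.0, -0.0]
ft_force: [-0.4, 0.2, -0.8]
grip_width: 0.0205
grip_force: 59.9
time: 15.6
position: [0.4657, -0.0126, 0.0469]
tool_rot: [0.997, 0.083, 0.0, 0.0]
ft_force: [-0.0, 0.1, 0.4]
grip_width: 0.0209
grip_force: 59.9
```

```bash

python3 -m inch '[0,0,0.02,0,0,0,0,0,0.03,0,0,0,0,0,0.03,0,0,0]'
python3 -m inch '[0,0,0.01,0,0,0,0,0,0.02,0,0,0,0,0,0.02,0,0,0]'
```

```text
time: 15.85
position: [0.4657, -0.0126, 0.0445]
tool_rot: [0.997, 0.083, -0.0, -0.0]
ft_force: [-0.3, -1.0, -0.2]
grip_width: 0.0204
grip_force: 59.9
time: 16.1
position: [0.4659, -0.0128, 0.0431]
tool_rot: [0.997, 0.083, 0.0, 0.0]
ft_force: [-0.8, -1.7, 2.9]
grip_width: 0.0204
grip_force: 60.0
```

```bash

python3 -m inch '[0,0,0,0,0,0,0,0,0,0,0,0,0,0,0,0,0,0,0,0,0,0,0,0,0,0,0,0,0,0]' 60
python3 -m inch '[0,0,-0.2,0,0,0,0,0,-0.6,0,0,0,0,0,-1,0,0,0]'
python3 -m inch '[0,0,-0.5,0,0,0,0,0,-1,0,0,0,0,0,-1,0,0,0,0,0,-1,0,0,0]'
python3 - <<'E'
from h import *
im,c=snap("wrist","w_fin")
m=((im[...,0]>im[...,2]*1.7)&(im[...,0]>70)); n,l,s,ce=cv2.connectedComponentsWithStats(m.astype(np.uint8))
u=np.array([np.cos(np.radians(9.3)),np.sin(np.radians(9.3))]);S=np.array([.516,-.005])
for i in range(1,n):
    if s[i,4]>100 and s[i,1]<250:
        Q=plane(c,pts(l==i),.047);print(s[i],axis(Q)); d=Q[:,:2]-S
        print("lon",(d@u).min(),(d@u).max(),"lat",(d@[-u[1],u[0]]).min(),(d@[-u[1],u[0]]).max())
for t in ["torch_orange_mid","torch_blue_mid","checker_seat"]:
  for d in cut_out("wrist",t): print(t,d["conf"],d["bbox"],axis(plane(c,pts(d["region"]),.047)))
snap("scene","s_fin")
for t in ["torch_orange_mid","torch_blue_mid","camera_lens","checker_seat"]: print(t,[(d["conf"],d["bbox"]) for d in cut_out("scene",t)])
a=cv2.imread("pics/w_fin.png")[0:260,100:460];b=cv2.imread("pics/s_fin.png")[140:280,180:400]
cv2.imwrite("pics/fin.png",np.vstack([cv2.resize(a,(400,289)),cv2.resize(b,(400,255),interpolation=cv2.INTER_CUBIC)]))
E
```

```text
time: 16.52
position: [0.4656, -0.0125, 0.0429]
tool_rot: [0.997, 0.083, -0.0, -0.0]
ft_force: [0.2, 0.2, 0.2]
grip_width: 0.0457
grip_force: 0.0
time: 16.77
position: [0.4645, -0.0123, 0.1228]
tool_rot: [0.997, 0.083, -0.002, -0.001]
ft_force: [0.4, 0.5, 0.2]
grip_width: 0.0587
grip_force: 0.0
time: 17.1
position: [0.4671, -0.0129, 0.2052]
tool_rot: [0.997, 0.083, 0.003, 0.001]
ft_force: [-0.9, 0.0, 0.0]
grip_width: 0.0599
grip_force: 0.0
[ 273   28   26   78 1947] (array([0.57449371, 0.00475063, 0.047     ]), array([-0.98777906, -0.15586064]))
lon 0.030397317721097515 0.08721851460932846 lat -0.009863673605139154 0.009934897938943733
torch_orange_mid 0.93 [270.4, 22.5, 300.5, 245.2] (array([ 0.52457291, -0.00311274,  0.047     ]), array([-0.98691746, -0.16122635]))
torch_blue_mid 0.78 [76.4, 1.8, 121.7, 210.0] (array([0.52203864, 0.14866131, 0.047     ]), array([-0.99565026, -0.09316955]))
checker_seat 0.82 [228.6, 0.0, 343.6, 168.2] (array([0.56797453, 0.00353625, 0.047     ]), array([-0.98718077, -0.15960616]))
torch_orange_mid [(0.76, [254.3, 177.9, 284.1, 211.2]), (0.64, [420.3, 285.6, 442.9, 347.7])]
torch_blue_mid [(0.56, [291.3, 195.4, 320.7, 242.0])]
camera_lens [(0.59, [137.7, 127.8, 166.9, 168.7])]
checker_seat [(0.97, [232.9, 182.7, 276.3, 235.2])]
```

The measurements agree: the head spans +30 to about +90 mm from the seat, centred to within 0.1 mm, and its axis is at 9.1°. The blue torch has not moved, and the camera lens is within detection noise of where it started. The gripper is clear.

```bash
python3 -c "
from rig import *
print(hand_in())"
```

```text
the job is handed in; nothing more can be done
None
```

The orange torch was pressed into the clip by its head, pulled out by its handle and laid in the beam checker with its lens facing the green window; I handed the job in at about 17 s and got no verdict back.

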